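Push the missing tin into the canister row

ROBOT

A 6-joint arm with a two-finger parallel gripper is mounted at the origin on the work surface. World frame = base frame: x ahead of the robot, y to its left, z up, the work surface at z = 0. Lengths are in m, angles in rad, forces in N, time in s.
With the tool pointing down it reaches from about 0.375 to 0.975 m from the base axis. Payload 3.8 kg.
Tool frame: the origin (TCP) lies midway between the tips of the shut fingers; the grasp point (between the pads) lies 19 mm behind it; z points along the fingers, y is the direction in which the jaws open and shut (so a half turn about z gives the same grasp; the last joint's range is limited). The gripper opens to 85 mm and grips with 20 to 120 N. Pads are 22 mm wide; open, the fingers measure 114 mm over their backs; the gripper's body (76 mm by 85 mm) begins 54 mm behind the grasp point. The pads swing forward as they close: fully open they stand 13 mm farther back than shut.
Start: joints at [1.232, 0.264, 1.604, -0, 1.274, -0.037], TCP at [0.201, 0.644, 0.231] pointing down, gripper open.
Joint ranges: [-2.63, 2.63], [-0.94, 2.18], [0.31, 2.57], [-1.31, 4.45], [0, 2.66], [-2.55, 2.55]. Speed limits (rad/s): [2.57, 2.57, 3.14, 3.14, 3.14, 3.14].

INTERFACE

Orientations are given as a rotation vector (axis times angle).
In Python, from workcell import bot gives the robot as it stands.
- The arm moves only by the tool drive_tool, never from a script. Its argument "deltas" is a list of rows, each an object with "hand": the opening, from 0 (shut) to 1 (fully open); "offset": the shift along the world's x, y, z in cm, a list of three; "angular": the turn, a rotation vector about the world's x, y, z in degrees, a list of three. A call has 1 to 8 rows; each row is the pose to reach, as a shift and turn from the pose commanded when the call began; what a row does not reach only later rows make up. A row lasts 1/8 s, in which the tool goes at most 62.5 mm and 10.7 degrees, less where a joint would pass 70% of its speed; a pose out of reach is approached as far as the arm can. A call with a gripper value outside its range is refused whole. The fingers move at their own pace and stop on an object; "force" is the grip in N (left out, the last holds). Time passes only in rows, so rows that repeat a pose let the fingers close. It gives the time, the measured TCP pose, the force and the opening at its end, in the units of the state.
- bot.read_state(): the state, without advancing time (a new reading comes with each control period).
- bot.read_camera(name): name is "scene" or "top" or "wrist"; returns a dict with "frame" (480x640x3 uint8, blue, green, red), "mtx" (3x3 intrinsics, pixels), "R" (3x3) and "t" (3): a world point X has camera coordinates R X + t. Camera axes: x right, y down, z forward; pixel columns grow to the right and rows downward; lengths in m; the calibration is good to about 2 mm. A picture is of the moment at which its call begins. There is no depth.
- bot.finish_job(): hands the job in, once; it reports no verdict.
The state is a dict: "time": time; "q": joint angles; "joint_vel": joint speeds; "joint_torque": joint torques, N m; "tool_pos": TCP position; "tcp_rot": TCP orientation; "wrist_force": force on the tool from outside, world axes, zero at the start; "torque": the same for the moment, N m; "width": opening from 0.0 (shut) to 1.0 (fully open).
Only numpy, scipy, OpenCV 4.12 (cv2) and the standard library are available. Lean on these libraries where they do the work, as an engineer would, in place of code of your own. Each camera call takes 0.05 s, during which the arm holds its last target. There are 200 camera calls.

TASK

Take the loose steel tin with the black knob (not the red one) and push it into the narrow gap between the two black-knobbed tins in the white rack, easing them apart without toppling them. It must end fully home in the rack, flush and square with its two neighbours, all three standing upright on the counter, and let go.

Things in the scene. Friction and masses are not known exactly. Their poses are not given: they have to be found in the camera images.
- spare_tin_mid (a point): Loose steel tin, in front of the rack, to its left or right: body 64 x 64 mm, corners rounded 20 mm, 90 mm high, 0.35 kg. On its lid stands a fixed black block knob to grip, 28 x 28 mm, 34 mm high (90 to 124 mm above the counter), sides parallel to the tin's. Point: centre of the body, 45 mm up; z up, x and y square to its sides. A red-knobbed twin is a bystander.
- rack: White fixed U-shaped rack open to the robot and above, no floor; walls 10 mm thick, 70 high; booklet basket 60 wide, 104 high, on its left end. Origin on the counter, mid inner width (218 mm); x into the rack, y left along the row, z up. Inner faces: back wall x = 34 mm, sides y = +-109; side walls' front ends x = -38. A tin fully home has its centre at x = 0 to 2 mm.
- left_tin_mid (a point): Tin at the left (+y) of the gap: same shape, size and black knob as the loose one, standing loose in the rack. Point: centre of its body, 45 mm up; axes like the rack's. The gap between the two tins is 52 to 58 mm, narrower than a tin; each tin has free room beyond it and slides aside under a few newtons.
- right_tin_mid (a point): Tin at the right (-y) of the gap, same shape, size and black knob, standing loose in the rack. Point: centre of its body, 45 mm up; axes like the rack's.
Mind the look-alikes: they are no part of the job. What is shaped like the part that bears left_tin_mid but yellow is not meant. What is shaped like the part that bears spare_tin_mid but yellow is not meant.

How it is judged:
At the end, for the whole second after the job is handed in: The spare tin stands between the left and the right tin in the rack, on the counter, all three upright within 5.7 degrees, square to the rack within 10 degrees and with their centres within 13 mm of the rack's row line, and let go (x of spare_tin_mid in the frame of rack between -0.013 and 0.013 m and x of left_tin_mid in the frame of rack between -0.013 and 0.013 m and x of right_tin_mid in the frame of rack between -0.013 and 0.013 m and y of spare_tin_mid in the frame of left_tin_mid below -0.055 m and y of spare_tin_mid in the frame of right_tin_mid above 0.055 m and y of left_tin_mid in the frame of rack below 0.085 m and y of right_tin_mid in the frame of rack above -0.085 m and (angle between the x axis of spare_tin_mid and the x axis of rack, either way round below 0.18 rad or angle between the y axis of spare_tin_mid and the x axis of rack, either way round below 0.18 rad) and angle between the x axis of each of left_tin_mid, right_tin_mid and the x axis of rack, either way round below 0.18 rad and angle between each of spare_tin_mid, left_tin_mid, right_tin_mid's own z axis and vertical below 0.1 rad and height (world z) of each of spare_tin_mid, left_tin_mid, right_tin_mid below 0.053 m); the robot touches nothing.
It fails at once if a neighbour in the row is toppled (tilts more than 20 degrees) (angle between any of left_tin_mid, right_tin_mid's own z axis and vertical above 0.35 rad).
It also fails if it takes over 40 s, if anything falls off the work surface, if the arm or the gripper's body presses on something with over 40 N, if the wrist force passes 120 N, or if a joint passes its speed limit or range.

## Working session

There is one attempt and no reset: what is moved stays moved. The work goes in short steps, Python scripts to look and compute and a tool call to move; the robot and the scene stay as the last step left them, time stands still between calls to the robot, and variables do not carry over. Pictures are saved under pics/ and viewed, about 8 in all and at most 12, crops included, and the job is handed in when it is done.

Besides the shell and the picture viewer there is one more tool, called after ">>>" as name(argument=value, ...), one argument or row to a line, values as JSON. drive_tool: Moves the arm, as the interface text tells. Its arguments: {"type":"object","properties":{"deltas":{"type":"array"},"force":{"type":"number"}},"required":["deltas"]}

```bash
mkdir -p pics; ls; python3 - <<'E'
from workcell import bot
import cv2,numpy as np
s=bot.read_state();print(s['time'],s['tool_pos'],s['tcp_rot'],s['wrist_force'])
for n in['top','scene']:
    c=bot.read_camera(n);cv2.imwrite(f'pics/{n}0.png',c['frame']);np.savez(f'{n}0.npz',**c)
    print(n,c['mtx'].tolist(),c['R'].round(3).tolist(),c['t'].round(3))
E
```

```text
pics
0.0 [0.20040527 0.64381701 0.22998741] [-0.47216216 -3.10551564  0.00334801] [-0.05989276 -0.18330863 -0.90199037]
top [[546.9803081816223, 0.0, 327.1396838762036], [0.0, 546.9803081816223, 236.61381147409335], [0.0, 0.0, 1.0]] [[0.008, -1.0, 0.022], [-0.998, -0.01, -0.067], [0.067, -0.021, -0.997]] [-0.029  0.536  0.933]
scene [[466.92923577023464, 0.0, 313.4874653654564], [0.0, 466.92923577023464, 237.4388649544187], [0.0, 0.0, 1.0]] [[-0.085, 0.996, 0.018], [0.684, 0.072, -0.726], [-0.725, -0.049, -0.687]] [ 0.052 -0.338  1.41 ]
```

View pics/top0.png

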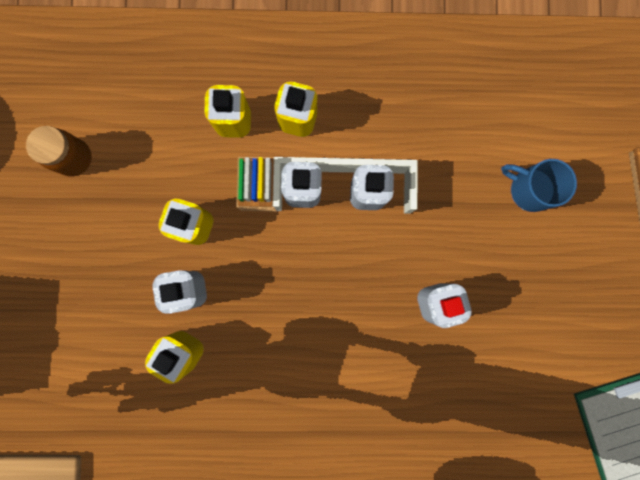

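View pics/scene0.png

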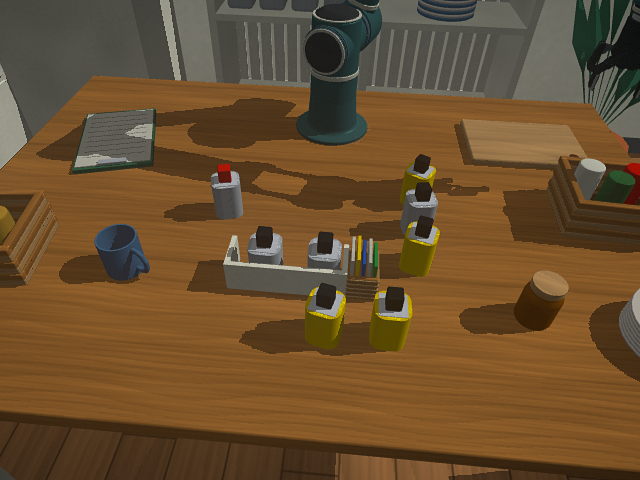

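The top view shows the loose steel tin with the black knob at about (173,292), with a yellow tin on either side of it. The rack runs from about (280,160) to (417,212), with its neighbours' knobs at (301,180) and (375,183). The red-knobbed tin is at (452,307). Next I'll take an enlarged crop and measure.

```bash
cat > h.py <<'E'
import numpy as np,cv2
def bp(c,uv,z):
    K,R,t=c['mtx'],c['R'],c['t']; C=-R.T@t
    d=R.T@np.linalg.inv(K)@np.array([uv[0],uv[1],1.]); return C+d*(z-C[2])/d[2]
def pj(c,X):
    p=c['mtx']@(c['R']@np.array(X,float)+c['t']); return p[:2]/p[2]
def knobs(c,z=.124,amin=100,amax=900):
    f=c['frame']; m=(f.max(2)<45).astype(np.uint8)
    for q in cv2.findContours(m,0,2)[0]:
        if amin<cv2.contourArea(q)<amax:
            r=cv2.minAreaRect(q); b=np.array([bp(c,p,z)[:2] for p in cv2.boxPoints(r)])
            e=b[1]-b[0]; print(np.round(r[0],1),np.round(r[1],1),'xy',bp(c,r[0],z)[:2].round(4),'sizes',np.linalg.norm(b[1]-b[0]).round(4),np.linalg.norm(b[2]-b[1]).round(4),'yaw',round(np.degrees(np.arctan2(e[1],e[0]))%90,1))
E
python3 - <<'E'
from h import *
c=dict(np.load('top0.npz')); f=c['frame']; knobs(c)
a=cv2.resize(f[140:230,230:430],(800,360),interpolation=cv2.INTER_CUBIC)
b=cv2.resize(f[260:320,130:230],(400,240),interpolation=cv2.INTER_CUBIC)
d=cv2.resize(f[190:250,130:230],(400,240),interpolation=cv2.INTER_CUBIC)
cv2.imwrite('pics/crop.png',np.vstack([a,np.hstack([b,d])]))
E
```

```text
[584.2 418.5] [22.6 64.1] xy [ 0.2544 -0.4169] sizes 0.0961 0.035 yaw 86.0
[165.3 361.7] [18.4 21.8] xy [0.3368 0.2209] sizes 0.0322 0.0278 yaw 60.2
[171.1 291.7] [15.6 20.4] xy [0.4422 0.2151] sizes 0.0308 0.0238 yaw 10.0
[178.2 218.6] [20.2 15.8] xy [0.5542 0.2073] sizes 0.0243 0.0311 yaw 72.0
[375. 182.] [18. 16.] xy [ 0.6148 -0.096 ] sizes 0.025 0.0283 yaw 0.7
[300.8 179. ] [15.8 17.6] xy [0.6181 0.0196] sizes 0.0276 0.0245 yaw 86.0
[222.5 100.5] [19. 17.] xy [0.7405 0.1434] sizes 0.0265 0.0303 yaw 0.9
[295.4  98.6] [17.  19.9] xy [0.7454 0.0296] sizes 0.0318 0.0267 yaw 77.0
```

View pics/crop.png

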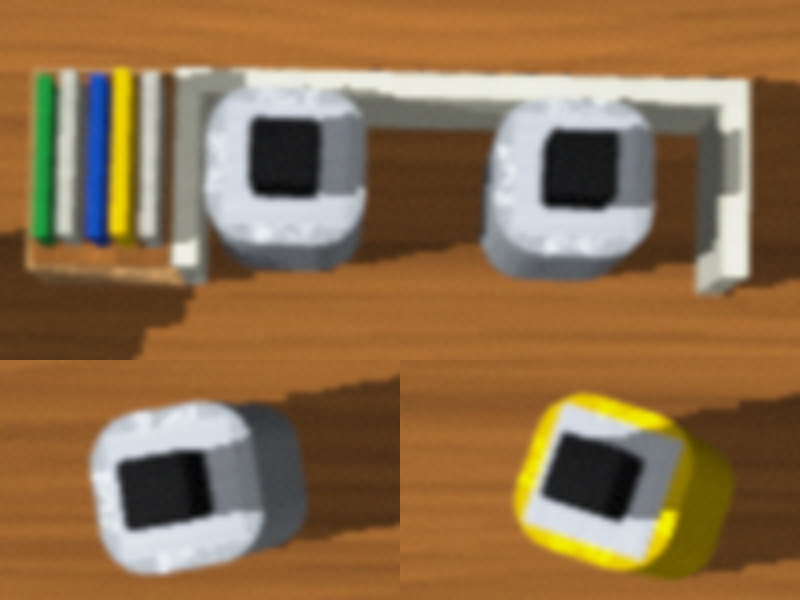

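The crop shows the loose tin's knob top at about (169.5,293) with a yaw of about +9°. The rack's back-wall top edge runs from (274,157) to (417.5,160), so the rack yaw is close to -1°. I'll grip with the jaws along the rack's x, which also suits the wrist joint. I'm moving above the spare tin now.

>>> drive_tool(
  deltas=[
    {"hand": 0.7,"offset": [3,-5.35,0],"angular": [0,0,-8]},
    {"hand": 0.7,"offset": [6,-10.7,0],"angular": [0,0,-17]},
    {"hand": 0.7,"offset": [9,-16,0],"angular": [0,0,-26]},
    {"hand": 0.7,"offset": [12,-21.4,0],"angular": [0,0,-35]},
    {"hand": 0.7,"offset": [15,-26.7,0],"angular": [0,0,-44]},
    {"hand": 0.7,"offset": [18,-32,0],"angular": [0,0,-53]},
    {"hand": 0.7,"offset": [21,-37.4,0],"angular": [0,0,-59]},
    {"hand": 0.7,"offset": [24,-42.7,0],"angular": [0,0,-64]},
  ],
)

```text
time: 1.1
tool_pos: [0.441, 0.2156, 0.231]
tcp_rot: [-2.05, -2.381, 0.0]
wrist_force: [1.2, 0.4, 0.0]
width: 0.701
```

```bash
python3 - <<'E'
from h import *
from workcell import bot
s=bot.read_state();print(s['time'],s['tool_pos'],s['tcp_rot'],s['q'].round(2) if hasattr(s['q'],'round') else s['q'])
c=bot.read_camera('wrist');np.savez('w1.npz',**c);cv2.imwrite('pics/w1.png',c['frame'])
knobs(c,amin=800,amax=40000)
c=dict(np.load('top0.npz'))
P={n:bp(c,p,.07)[:2] for n,p in dict(BL=(273.8,157),BR=(417.5,160),FL=(273,206),FR=(417,208.7)).items()}
for n in P:print(n,P[n].round(4))
print(np.linalg.norm(P['BL']-P['BR']),np.linalg.norm(P['FL']-P['BL']))
y=P['BL']-P['BR'];yaw=np.arctan2(-y[0],y[1]);print('yaw',np.degrees(yaw))
ex=np.array([np.cos(yaw),np.sin(yaw)]);ey=np.array([-ex[1],ex[0]])
O=(P['BL']+P['BR'])/2-.044*ex;print('O',O,[(P[n]-O)@ex for n in P])
for k in[(.6181,.0196),(.6148,-.096)]:
    d=np.array(k)-O;print('tin in rack',d@ex,d@ey)
E
```

```text
1.1 [0.44098044 0.21555936 0.23102719] [-2.04977199e+00 -2.38068335e+00  2.61944842e-05] [ 0.4  -0.09  1.99  0.    1.24  0.25]
[ 94.6 441.9] [ 92.9 202.1] xy [ 0.2635 -0.0112] sizes 0.2096 0.0939 yaw 37.7
[622.5 353. ] [44. 33.] xy [0.7118 0.154 ] sizes 0.0274 0.0454 yaw 8.5
[399.9 340.5] [85.5 26.7] xy [0.5221 0.1381] sizes 0.0214 0.0834 yaw 28.3
[405.5 387. ] [184. 467.] xy [0.5373 0.0926] sizes 0.3747 0.2057 yaw 8.5
BL [0.6637 0.0662]
BR [ 0.6618 -0.1728]
FL [0.582  0.0663]
FR [ 0.5802 -0.1717]
0.23894734039372162 0.08166591869533034
yaw -0.4579657972686833
O [ 0.61874172 -0.05294419] [np.float64(0.043999999999999935), np.float64(0.04399999999999994), np.float64(-0.037663976487892305), np.float64(-0.03759973088084236)]
tin in rack -0.001221544200746217 0.07253674065087568
tin in rack -0.003597456550048514 -0.04308594328488338
```

View pics/w1.png

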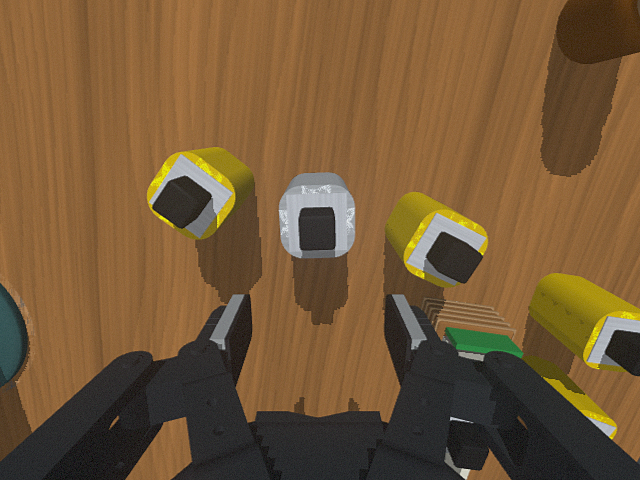

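The wrist view shows the spare tin's knob at about (318,228), nearly square to the jaws, with the yellow tins well clear on both sides. The rack measures 239 x 82 mm, which matches its expected size. The gap is about 52 mm and the left tin has only about 4.5 mm of free room, so I'll bias the spare to the right. To refine the poses, I'll fit the projected knob block to its outline.

```bash
cat >> h.py <<'E'
from scipy.optimize import minimize
def hull(c,p,s=4,z0=.09,z1=.124,w=.014):
    x,y,a=p; ca,sa=np.cos(a),np.sin(a)
    P=[pj(c,(x+ca*i*w-sa*j*w,y+sa*i*w+ca*j*w,z)) for i in(-1,1) for j in(-1,1) for z in(z0,z1)]
    return cv2.convexHull(np.array(P,np.float32))
def fit(c,p0,thr=80,pad=12,**k):
    h=hull(c,p0,**k)[:,0]; x0,y0=(h.min(0)-pad).astype(int); x1,y1=(h.max(0)+pad).astype(int); S=4
    g=c['frame'][y0:y1,x0:x1].max(2); m=(cv2.resize(g,None,fx=S,fy=S,interpolation=cv2.INTER_CUBIC)<thr).astype(np.uint8)
    def cost(v):
        p=(v[0]/1000,v[1]/1000,v[2]/50); r=np.zeros_like(m)
        cv2.fillConvexPoly(r,((hull(c,p,**k)-[x0-.375,y0-.375])*S*16).astype(int),1,shift=4)
        return (r!=m).mean()
    v0=np.array([p0[0]*1000,p0[1]*1000,p0[2]*50])
    r=minimize(cost,v0,method='Nelder-Mead',options=dict(initial_simplex=v0+np.array([[0,0,0],[4,0,0],[0,4,0],[0,0,5]])))
    v=r.x; return (v[0]/1000).round(4),(v[1]/1000).round(4),np.degrees(v[2]/50).round(1),'resid',round(r.fun,4),'mask',round(m.mean(),3)
E
python3 - <<'E'
from h import *
w=dict(np.load('w1.npz'));t=dict(np.load('top0.npz'))
for thr in(60,80):
    print('w',fit(w,(.440,.217,.15),thr),'t',fit(t,(.440,.217,.15),thr,pad=5))
    print('L',fit(t,(.617,.019,0),thr,pad=5),'R',fit(t,(.614,-.0955,0),thr,pad=5))
E
```

```text
w (np.float64(0.4395), np.float64(0.2196), np.float64(9.4), 'resid', np.float64(0.0603), 'mask', np.float64(0.334)) t (np.float64(0.4419), np.float64(0.217), np.float64(9.5), 'resid', np.float64(0.0997), 'mask', np.float64(0.301))
L (np.float64(0.6196), np.float64(0.0193), np.float64(6.1), 'resid', np.float64(0.1048), 'mask', np.float64(0.344)) R (np.float64(0.6178), np.float64(-0.0972), np.float64(-13.6), 'resid', np.float64(0.1044), 'mask', np.float64(0.337))
w (np.float64(0.4393), np.float64(0.2198), np.float64(9.3), 'resid', np.float64(0.0428), 'mask', np.float64(0.355)) t (np.float64(0.4417), np.float64(0.2174), np.float64(10.3), 'resid', np.float64(0.0789), 'mask', np.float64(0.322))
L (np.float64(0.6203), np.float64(0.0192), np.float64(3.7), 'resid', np.float64(0.0805), 'mask', np.float64(0.369)) R (np.float64(0.6175), np.float64(-0.0974), np.float64(-10.3), 'resid', np.float64(0.0841), 'mask', np.float64(0.36))
```

>>> drive_tool(
  deltas=[
    {"hand": 0.7,"offset": [-0.05,0.3,-5],"angular": [0,0,1]},
    {"hand": 0.7,"offset": [-0.05,0.3,-10],"angular": [0,0,1]},
    {"hand": 0.7,"offset": [-0.05,0.3,-12.5],"angular": [0,0,1]},
    {"hand": 0.7,"offset": [-0.05,0.3,-13.5],"angular": [0,0,1]},
    {"hand": 0.7,"offset": [-0.05,0.3,-13.5],"angular": [0,0,1]},
  ],
  force=60,
)

```text
time: 1.78
tool_pos: [0.4398, 0.2205, 0.096]
tcp_rot: [-2.025, -2.401, 0.002]
wrist_force: [0.2, 0.3, 0.4]
width: 0.697
```

```bash
python3 - <<'E'
from h import *
from workcell import bot
s=bot.read_state();print(s['time'],s['tool_pos'],s['tcp_rot'],s['wrist_force'],s['width'])
c=bot.read_camera('wrist');np.savez('w2.npz',**c);cv2.imwrite('pics/w2.png',c['frame'])
E
```

```text
1.775 [0.43979898 0.22050874 0.09596392] [-2.02489412e+00 -2.40129416e+00  1.59905358e-03] [0.22658386 0.25374455 0.43208413] 0.6973113855619006
```

View pics/w2.png

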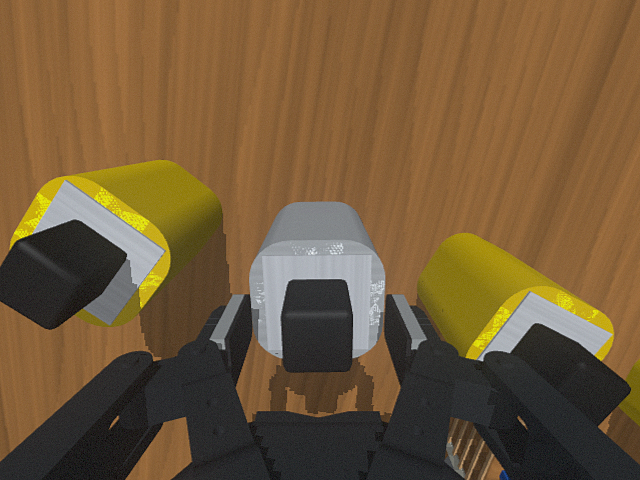

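The knob is centred between the fingers, at about u=317 with the finger midpoint at about 318, so I'm closing and then making a small lift.

>>> drive_tool(
  deltas=[
    {"hand": 0.2,"offset": [0,0,0],"angular": [0,0,0]},
    {"hand": 0.1,"offset": [0,0,0],"angular": [0,0,0]},
    {"hand": 0.0,"offset": [0,0,0],"angular": [0,0,0]},
    {"hand": 0.0,"offset": [0,0,0],"angular": [0,0,0]},
    {"hand": 0.0,"offset": [0,0,0],"angular": [0,0,0]},
    {"hand": 0.0,"offset": [0,0,1],"angular": [0,0,0]},
    {"hand": 0.0,"offset": [0,0,3],"angular": [0,0,0]},
    {"hand": 0.0,"offset": [0,0,3],"angular": [0,0,0]},
  ],
  force=60,
)

```text
time: 2.82
tool_pos: [0.4413, 0.2209, 0.1277]
tcp_rot: [2.025, 2.4, 0.005]
wrist_force: [0.4, 0.0, -3.3]
width: 0.313
```

>>> drive_tool(
  deltas=[
    {"hand": 0.0,"offset": [0,-5,0],"angular": [0,0,-2]},
    {"hand": 0.0,"offset": [1,-10,0],"angular": [0,0,-4]},
    {"hand": 0.0,"offset": [3,-15,0],"angular": [0,0,-6]},
    {"hand": 0.0,"offset": [5.5,-20,0],"angular": [0,0,-8]},
    {"hand": 0.0,"offset": [7.5,-24,0],"angular": [0,0,-10]},
    {"hand": 0.0,"offset": [8.5,-25.8,-1],"angular": [0,0,-10.2]},
    {"hand": 0.0,"offset": [9,-25.8,-2.3],"angular": [0,0,-10.2]},
    {"hand": 0.0,"offset": [9,-25.8,-2.5],"angular": [0,0,-10.2]},
  ],
)

```text
time: 3.82
tool_pos: [0.528, -0.0363, 0.0987]
tcp_rot: [-2.227, -2.209, 0.004]
wrist_force: [-0.0, 0.6, -3.7]
width: 0.316
```

```bash
python3 - <<'E'
from h import *
from workcell import bot
s=bot.read_state();print(s['time'],s['tool_pos'],s['tcp_rot'],s['wrist_force'],s['width'])
c=bot.read_camera('wrist');np.savez('w3.npz',**c)
t=bot.read_camera('top');np.savez('t3.npz',**t)
f=t['frame']; a=cv2.resize(f[140:260,230:430],(800,480),interpolation=cv2.INTER_CUBIC)
cv2.imwrite('pics/t3.png',a);cv2.imwrite('pics/w3.png',c['frame'])
E
```

```text
3.825 [ 0.52798112 -0.03629859  0.09869097] [-2.22706555 -2.20943901  0.00429535] [-0.03425375  0.63413792 -3.65825508] 0.31620006837520015
```

View pics/t3.png

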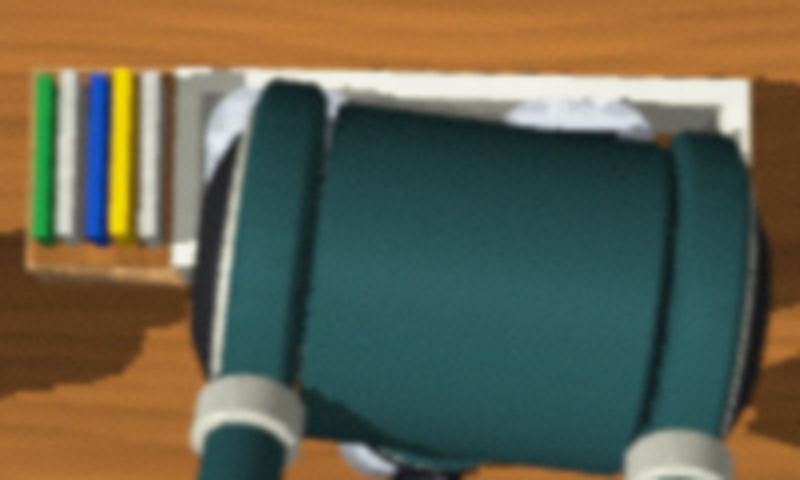

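View pics/w3.png

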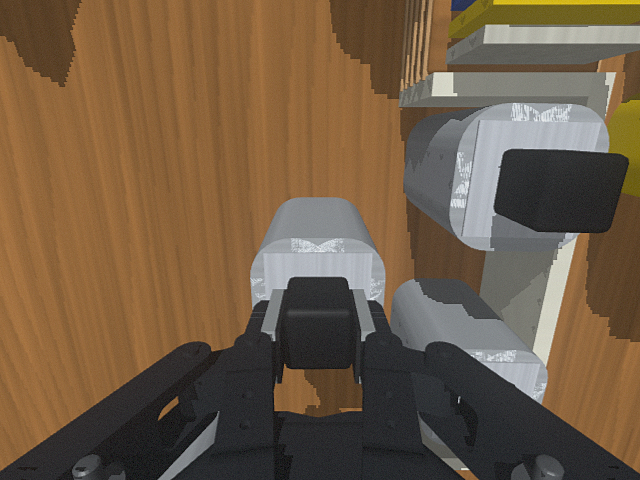

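The top view is blocked by the arm. The wrist view shows the spare tin held square at about (318,320), the left tin's knob at about (560,190), and the right tin's corner at about (480,340). I'll locate the left tin from this view and check the spare tin's offset in the hand.

```bash
python3 - <<'E'
from h import *
w=dict(np.load('w3.npz'))
for thr in(60,80): print('L',fit(w,(.618,.0193,0),thr,pad=6))
# left wall top inner front corner & lid edges of the right tin, picked by eye
for n,uv,z in[('rackL wall near front top?',(403,104),.07),('left lid front edge',(450,205),.09),('left lid -y edge',(520,249),.09),('right lid +y edge',(500,350),.09),('spare lid +y edge',(318,240),.09),('spare lid -x',(251,275),.09),('spare lid +x',(385,275),.09)]:
    print(n,bp(w,uv,z)[:2].round(4))
# prediction overlay
o=w['frame'].copy()
def lid(x,y,a=0,z=.09):
    t=np.linspace(0,2*np.pi,80,endpoint=False);P=[]
    for q in t:
        i,j=np.cos(q),np.sin(q);P.append((x+.012*np.sign(i)+.02*i,y+.012*np.sign(j)+.02*j,z))
    return np.array([pj(w,p) for p in P])
for x,y,z in[(.6185,.0193,.09),(.6165,-.0968,.09),(.528,-.0363,.0925)]:
    cv2.polylines(o,[(lid(x,y,z=z)*16).astype(int)],True,(0,0,255),1,shift=4)
    cv2.polylines(o,[(lid(x,y,z=z-.09)*16).astype(int)],True,(0,255,0),1,shift=4)
for y in(.056,-.162):
  cv2.line(o,*[tuple(int(v) for v in pj(w,(x,y,.07))) for x in(.581,.653)],(255,0,255),1)
cv2.imwrite('pics/o3.png',o)
E
```

```text
L (np.float64(0.6182), np.float64(0.0211), np.float64(-4.0), 'resid', np.float64(0.0651), 'mask', np.float64(0.622))
L (np.float64(0.6183), np.float64(0.021), np.float64(-4.5), 'resid', np.float64(0.0564), 'mask', np.float64(0.63))
rackL wall near front top? [0.568  0.0541]
left lid front edge [0.5872 0.0103]
left lid -y edge [ 0.6219 -0.0107]
right lid +y edge [ 0.6208 -0.0654]
spare lid +y edge [ 0.528  -0.0056]
spare lid -x [ 0.4958 -0.0229]
spare lid +x [ 0.5599 -0.0234]
```

View pics/o3.png

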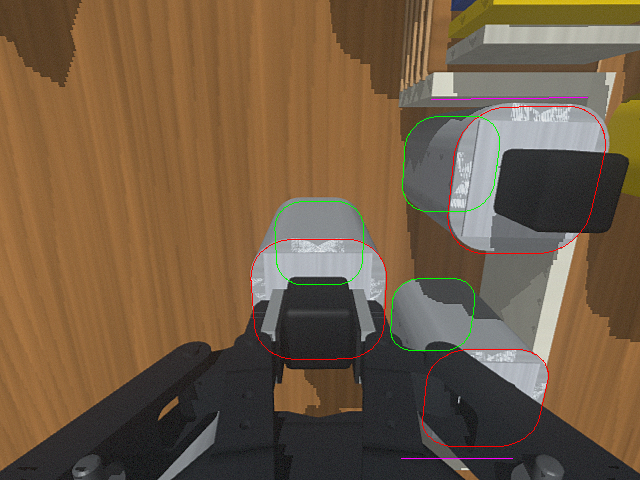

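The model outlines match the picture to within 1–2 mm. The gap is about 54.7 mm, centred at y≈-0.038, and the spare tin's centre is at y≈-0.0376. The wedge contact should come at x≈0.575. I'll ease in slowly while drifting right.

>>> drive_tool(
  deltas=[
    {"hand": 0.0,"offset": [2,0,-0.1],"angular": [0,0,0]},
    {"hand": 0.0,"offset": [4,0,-0.15],"angular": [0,0,0]},
    {"hand": 0.0,"offset": [4.6,0,-0.15],"angular": [0,0,0]},
    {"hand": 0.0,"offset": [5.0,-0.1,-0.15],"angular": [0,0,0]},
    {"hand": 0.0,"offset": [5.4,-0.2,-0.15],"angular": [0,0,0]},
    {"hand": 0.0,"offset": [5.8,-0.3,-0.15],"angular": [0,0,0]},
  ],
)

```text
time: 4.68
tool_pos: [0.5879, -0.0405, 0.0997]
tcp_rot: [-2.231, -2.212, 0.0]
wrist_force: [-1.1, -0.4, -3.9]
width: 0.315
```

```bash
python3 - <<'E'
from h import *
from workcell import bot
s=bot.read_state();print(s['time'],s['tool_pos'],s['tcp_rot'],s['wrist_force'],s['torque'],s['width'])
c=bot.read_camera('wrist');np.savez('w4.npz',**c);cv2.imwrite('pics/w4.png',c['frame'])
E
```

```text
4.675 [ 0.58794221 -0.0404776   0.0997023 ] [-2.23084459e+00 -2.21177780e+00  1.90475116e-05] [-1.13421022 -0.38247444 -3.90631018] [-0.166579    0.23954256  0.00186827] 0.31478384652042446
```

View pics/w4.png

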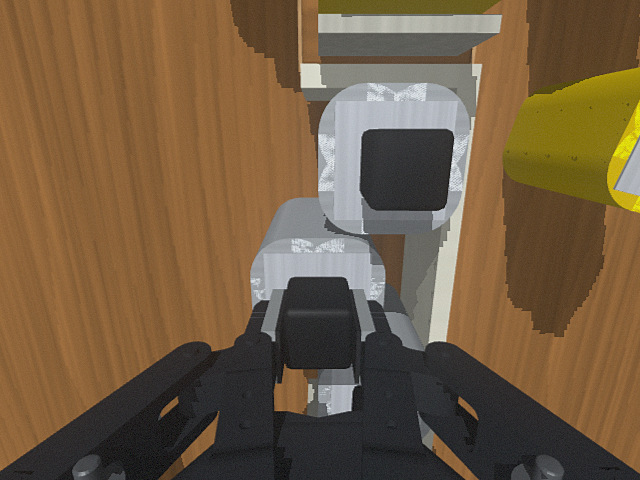

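Forces stay around 1 N. The spare tin's front corners are entering the gap at about (370,240), and the left tin is square. Continuing in.

>>> drive_tool(
  deltas=[
    {"hand": 0.0,"offset": [0.4,-0.1,0],"angular": [0,0,0]},
    {"hand": 0.0,"offset": [0.8,-0.2,-0.05],"angular": [0,0,0]},
    {"hand": 0.0,"offset": [1.2,-0.22,-0.1],"angular": [0,0,0]},
    {"hand": 0.0,"offset": [1.6,-0.22,-0.1],"angular": [0,0,0]},
    {"hand": 0.0,"offset": [2.0,-0.22,-0.1],"angular": [0,0,0]},
    {"hand": 0.0,"offset": [2.4,-0.22,-0.1],"angular": [0,0,0]},
    {"hand": 0.0,"offset": [2.8,-0.23,-0.1],"angular": [0,0,0]},
    {"hand": 0.0,"offset": [2.8,-0.23,-0.1],"angular": [0,0,0]},
  ],
)

```text
time: 5.72
tool_pos: [0.6167, -0.0429, 0.0989]
tcp_rot: [2.231, 2.212, 0.001]
wrist_force: [1.0, 1.2, -4.1]
width: 0.315
```

```bash
python3 - <<'E'
from h import *
from workcell import bot
s=bot.read_state();print(s['time'],s['tool_pos'],s['tcp_rot'],s['wrist_force'],s['torque'],s['width'])
c=bot.read_camera('wrist');np.savez('w5.npz',**c);cv2.imwrite('pics/w5.png',c['frame'])
E
```

```text
5.725 [ 0.61670922 -0.0428599   0.09888642] [2.23054901e+00 2.21152463e+00 6.73932429e-04] [ 1.00502717  1.19133463 -4.10115859] [0.22041571 0.01739147 0.02680424] 0.31539228893775983
```

View pics/w5.png

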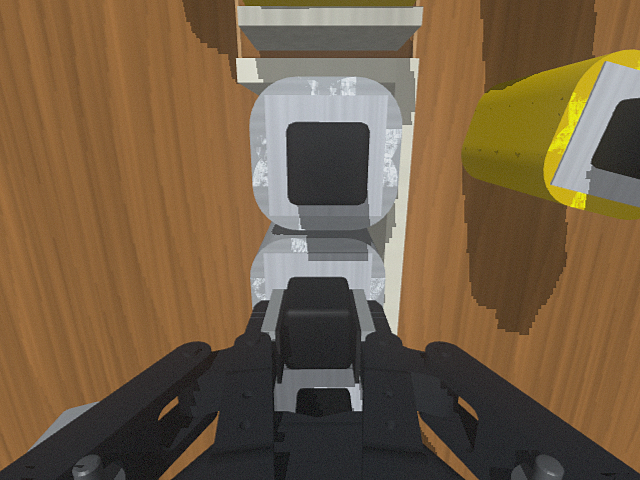

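The spare tin is now in the row between the left tin at (325,150) and the right tin's knob at (323,402). The forces are small and nothing is tilted. I'll go the last 2 mm, lower onto the counter, and release.

>>> drive_tool(
  deltas=[
    {"hand": 0.0,"offset": [0.2,0,0],"angular": [0,0,0]},
    {"hand": 0.0,"offset": [0.2,0,-0.2],"angular": [0,0,0]},
    {"hand": 0.0,"offset": [0.2,0,-0.25],"angular": [0,0,0]},
    {"hand": 0.0,"offset": [0.2,0,-0.25],"angular": [0,0,0]},
    {"hand": 0.4,"offset": [0.2,0,-0.25],"angular": [0,0,0]},
    {"hand": 0.55,"offset": [0.2,0,-0.2],"angular": [0,0,0]},
    {"hand": 0.65,"offset": [0.2,0,-0.1],"angular": [0,0,0]},
    {"hand": 0.65,"offset": [0.2,0,0],"angular": [0,0,0]},
  ],
)

```text
time: 6.78
tool_pos: [0.6182, -0.0429, 0.0988]
tcp_rot: [2.231, 2.212, -0.0]
wrist_force: [-1.2, -0.9, 0.1]
width: 0.651
```

>>> drive_tool(
  deltas=[
    {"hand": 0.65,"offset": [0,0,2],"angular": [0,0,0]},
    {"hand": 0.65,"offset": [0,0,6],"angular": [0,0,0]},
    {"hand": 0.65,"offset": [0,0,11],"angular": [0,0,0]},
    {"hand": 0.65,"offset": [-3,2,14],"angular": [0,0,0]},
    {"hand": 0.65,"offset": [-8,6,14],"angular": [0,0,0]},
    {"hand": 0.65,"offset": [-12,10,14],"angular": [0,0,0]},
    {"hand": 0.65,"offset": [-16,14,14],"angular": [0,0,0]},
    {"hand": 0.65,"offset": [-16,19,14],"angular": [0,0,0]},
  ],
)

```text
time: 7.78
tool_pos: [0.4557, 0.1477, 0.2403]
tcp_rot: [2.231, 2.21, 0.002]
wrist_force: [0.8, -0.1, -0.1]
width: 0.652
```

```bash
python3 - <<'E'
from h import *
from workcell import bot
s=bot.read_state();print(s['time'],s['tool_pos'],s['wrist_force'],s['width'])
t=bot.read_camera('top');np.savez('t6.npz',**t)
a=cv2.resize(t['frame'][130:270,230:430],(800,560),interpolation=cv2.INTER_CUBIC)
cv2.imwrite('pics/t6.png',a)
O=np.array([.6187,-.0529]);
for n,p in dict(L=(.619,.021,0),S=(.619,-.0435,0),R=(.617,-.108,0)).items():
    r=fit(t,p,80,pad=4);d=np.array(r[:2])-O;print(n,r,'rack xy',(d[0]-.008*d[1]).round(4),(d[1]+.008*d[0]).round(4))
E
```

```text
7.775 [0.45574289 0.14769444 0.24033476] [ 0.75302648 -0.08382402 -0.10597481] 0.6519784629862668
L (np.float64(0.6208), np.float64(0.0234), np.float64(4.5), 'resid', np.float64(0.0943), 'mask', np.float64(0.406)) rack xy 0.0015 0.0763
S (np.float64(0.6195), np.float64(-0.0405), np.float64(-7.2), 'resid', np.float64(0.0891), 'mask', np.float64(0.393)) rack xy 0.0007 0.0124
R (np.float64(0.6201), np.float64(-0.1058), np.float64(0.5), 'resid', np.float64(0.0988), 'mask', np.float64(0.42)) rack xy 0.0018 -0.0529
```

View pics/t6.png

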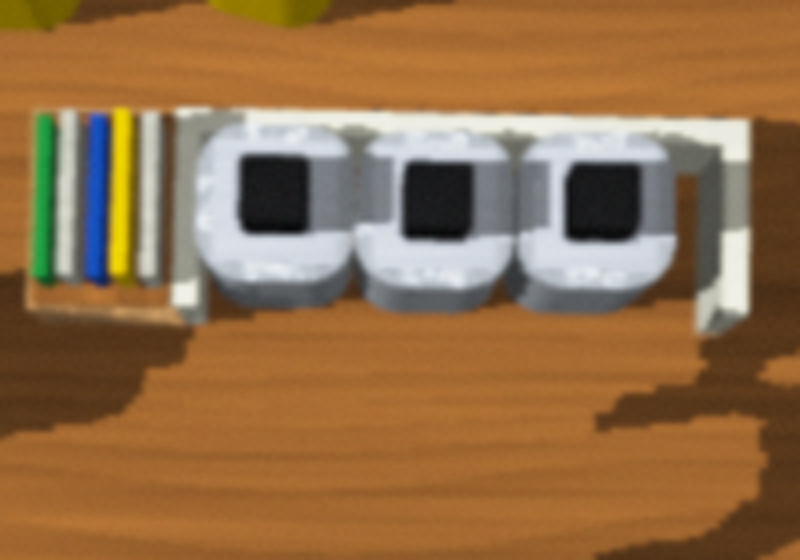

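The top view shows three tins side by side, flush and square in the rack, with knobs at about (275,195), (437,200) and (603,202). All three are upright and the gripper is clear, so I'm handing in.

```bash
python3 -c "
from workcell import bot
print(bot.finish_job())"
```

```text
the job is handed in; nothing more can be done
None
```

The black-knobbed steel tin is in the rack between its two neighbours and let go. I handed the job in at about 8 s of the 40 s allowed; the hand-in reports no verdict.

**What I did:** I gripped the tin by its knob with the jaws along the rack's depth and squared it to the rack. I then eased it into the roughly 52–55 mm gap, drifting about 5 mm to the right because the left tin had only about 4 mm of free room. After seating it I lowered it, released it and backed away. Every force reading I took was about 4 N or less, mostly the tin's own weight.

**Last checks (top camera):**

| Check | Left tin | Spare tin | Right tin | Needed |
|---|---|---|---|---|
| x in the rack frame (mm) | +1.5 | +0.7 | +1.8 | within ±13 |
| y in the rack frame (mm) | +76 | +12 | -53 | left below 85, right above -85 |
| Yaw from the outline fit (degrees) | +4.5 | -7.2 | +0.5 | square within 10 |

The centres are about 64–65 mm apart (needed: over 55). The wrist force was near zero, with the gripper well clear.

**What disagreed:** the yaw fits are rough at this resolution. An earlier top-view fit put the right tin at -10 to -14°, though its knob looked square in the crop. In the final picture all three tins look square and upright. I judged upright by eye only, without measuring tilt.

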